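Open the display case with its release key and return the axe head

TASK

The display case is shut by a hidden spring catch: push the release key's thin steel shaft through the small access hole in the end of the case until the catch lets go and the lid springs open. Lay the key back down on the table, then take the polished stone axe head and set it gently, lengthwise, in its empty cradle inside the case. Leave the lid standing open and do not shift the other finds and tools.

Things in the scene. Friction and masses are not known exactly. Their poses are not given: they have to be found in the camera images.
- hole (a point): Mouth of the access hole: a round 12 mm hole in a small upright brass plate (28 x 34 mm) on the case's right end as the robot sees it, near the front corner. The point lies on the hole's axis in the end face, 50 mm above the table. Axes are the case's: y points straight into the hole, along the front rail; z up. The hole is 5 mm deep with a 2 mm chamfer, and widens to 18 mm behind.
- catch (a joint): Travel (m) of the hidden catch along the hole's y: 0 at rest. Its push pad, 14 x 14 mm on the hole's axis, waits 22 mm inside the end face. It frees the lid at about 0.006 and stops at 0.014; its spring resists with 4 N, rising to 8 N, and returns it when the key is drawn out; the lid stays free.
- lid (a joint): Lid angle (rad): 0 shut. Once freed, spring hinges along the case's far (+x) top edge swing it up by themselves in about 2 s to the stop at 1.8, a little past upright, where it stays. It is 14 mm thick, glazed, as large as the case.
- case_top (a point): Centre of the case's rim, 75 mm above the table (89 mm with the shut lid). The case is a wooden box fixed to the table, 200 mm (x) by 300 mm (y). Axes: x from its front to its hinge side, y along its length, z up. Its inside runs from x -72 to +88 mm and y -138 to +138 mm; the flat lined floor is 12 mm above the table.
- key_grip (a point): Centre of the release key's handle, half-way up (9 mm above the table when lying). Dark wooden handle, square 18 x 18 mm, 100 mm long, then a brass ferrule and a round steel shaft 6 mm thick. x points along the key to the shaft's tip, 138 mm from this point; the ferrule ends 58 mm from it. About 60 g. It lies on a flat of the handle, the shaft level 9 mm above the table.
- key_tip (a point): End of the key's steel shaft, on its axis, 138 mm from the centre of the handle.
- axe_center (a point): Centre of the polished grey stone axe head, half-way up (15 mm above its support), lying flat: about 112 mm long (x; rounded butt to -x, thin blade to +x), 42 mm wide (y; straight parallel sides over the middle 45 mm), 30 mm high, about 0.3 kg. (Not the round ribbed fossil, 72 mm across, nor the broad tear-shaped stone, 64 mm wide.)
- cradle_seat (a point): Centre of the seat of the empty clear-plastic cradle on the case floor, 26 mm above the table: two crossbars 26 mm either side along x, their upturned ends 8 mm high and 52 mm apart along y. The axe head lies along x, either way round. Between the bars the base is 8 mm lower. Two small finds (up to 60 mm across, 40 mm high) stand in one row with it along y, 92 mm apart.
Things that resemble listed ones, but are neither listed nor needed, are in the scene too. Leave any green or turquoise look-alike of the part that bears axe_center alone.

How it is judged:
On the way, in this order (a step that is already met when the one before it is completed fails the run):
1. the key's shaft, through the access hole, pushes the catch back (value of joint catch above 0.005 m and y of key_tip in the frame of hole above 0.02 m), for 0.05 s.
2. the freed lid swings up (value of joint lid above 1.5 rad), for 0.2 s.
At the end, for the whole second after the job is handed in: The lid stands open (past 1.5 rad); the axe head lies still and flat in its cradle, its centre within 15 mm of the seat's centre, along the cradle within 0.2 rad; the key lies flat and still on the table (value of joint lid above 1.5 rad and horizontal distance between axe_center and cradle_seat below 0.015 m and z of axe_center in the frame of cradle_seat between 0.01 and 0.02 m and angle between the x axis of axe_center and the x axis of cradle_seat, either way round below 0.2 rad and angle between axe_center's own z axis and vertical below 0.12 rad and linear speed of each of axe, key below 0.02 m/s and height (world z) of key_grip below 0.016 m and height (world z) of key_tip below 0.02 m); the robot touches nothing.
It fails at once if another find or tool is shifted by more than 25 mm (distance of any of fossil, bowl, ammonite, toolpot, nodule, handaxe, brush, sherd from where it was at the start of the episode above 0.025 m).
It fails at once if the axe head is let fall (moves faster than 0.35 m/s with no finger on it, a fall of some 6 mm) (contact force between axe and the fingers below 0.01 N and linear speed of axe above 0.35 m/s).
It fails at once if the key is thrown down (moves faster than 0.6 m/s with no finger on it, a fall of some 20 mm) (contact force between key and the fingers below 0.01 N and linear speed of key above 0.6 m/s).
It also fails if it takes over 72 s, if anything falls off the work surface, if the arm or the gripper's body presses on something with over 40 N, if the wrist force passes 120 N, or if a joint passes its speed limit or range.

ROBOT

A 6-joint arm with a two-finger parallel gripper is mounted at the origin on the work surface. World frame = base frame: x ahead of the robot, y to its left, z up, the work surface at z = 0. Lengths are in m, angles in rad, forces in N, time in s.
With the tool pointing down it reaches from about 0.375 to 0.925 m from the base axis. Payload 5.7 kg.
Tool frame: the origin (TCP) lies on the centre line of the jaws, within the pads' length; the fingertips stand nose_length ahead of it and the grasp point (between the pads) lies 3 mm ahead of it (nose_length is the distance from the TCP to the fingertips, in m); z points along the fingers, y is the direction in which the jaws open and shut (so a half turn about z gives the same grasp; the last joint's range is limited). The gripper opens to 85 mm and grips with 20 to 120 N. Pads are 22 mm wide; open, the fingers measure 114 mm over their backs; the gripper's body (76 mm by 85 mm) begins 54 mm behind the grasp point. The pads swing forward as they close: fully open they stand 13 mm farther back than shut.
Start: joints at [-1.263, 0.359, 1.51, -0, 1.272, -0.115], TCP at [0.246, -0.547, 0.253] pointing down, gripper open.
Joint ranges: [-2.97, 2.97], [-1.01, 2.36], [0.21, 2.38], [-0.96, 4.11], [0.2, 2.71], [-2.98, 2.98]. Speed limits (rad/s): [2.39, 2.39, 3.14, 3.14, 3.14, 3.14].

INTERFACE

Orientations are given as a unit quaternion [w, x, y, z].
In Python, from station import * gives the robot as it stands.
- The arm moves only by the tool move_arm, never from a script. Its argument "commands" is one flat list of numbers, 5 for each row, row after row: the shift along the world's x, y, z in m, then the turn about the world's z in degrees, then the finger opening in m, from 0 to 0.0854. A call has 1 to 10 rows; each row is the pose to reach, as a shift and turn from the pose measured when the call began; what a row does not reach only later rows make up. A row lasts 1/12 s, in which the tool goes at most 41.7 mm and 7.16 degrees, less where a joint would pass 70% of its speed; a pose out of reach is approached as far as the arm can. A call with a gripper value outside its range is refused whole. The fingers move at their own pace and stop on an object; "squeeze" is the grip in N (left out, the last holds). Time passes only in rows, so rows that repeat a pose let the fingers close. It gives the time, the measured TCP pose, the force and the opening at its end, in the units of the state.
- state(): the state, without advancing time (a new reading comes with each control period).
- read_camera(name): name is "scene" or "side" or "wrist"; returns a dict with "image" (420x560x3 uint8, red, green, blue), "vertical_fov" (degrees; the focal length in pixels is half the picture's height over the tangent of half this angle, whatever the lens; pixels are square), "cx", "cy" (the principal point, pixels), "view" (4x4, takes a point from world to camera coordinates). Camera axes: x right, y down, z forward; pixel columns grow to the right and rows downward; lengths in m; the calibration is good to about 2 mm. A picture is of the moment at which its call begins. There is no depth.
- sign_off(): hands the job in, once; it reports no verdict.
The state is a dict: "t": time; "q": joint angles; "joint_velocities": joint speeds; "tau": joint torques, N m; "position": TCP position; "tool_rot": TCP orientation; "force": force on the tool from outside, world axes, zero at the start; "torque": the same for the moment, N m; "width": finger opening in m.
Only numpy, scipy, OpenCV 4.12 (cv2) and the standard library are available. Lean on these libraries where they do the work, as an engineer would, in place of code of your own. Each camera call takes 0.05 s, during which the arm holds its last target.

## Working session

There is one attempt and no reset: what is moved stays moved. The work goes in short steps, Python scripts to look and compute and a tool call to move; the robot and the scene stay as the last step left them, time stands still between calls to the robot, and variables do not carry over. Pictures are saved under pics/ and viewed, and the job is handed in when it is done.

Besides the shell and the picture viewer there is one more tool, called after "Request:" as name(argument=value, ...) on one line, values as JSON. move_arm: Moves the arm, as the interface text tells. Its arguments: {"type":"object","properties":{"commands":{"type":"array"},"squeeze":{"type":"number"}},"required":["commands"]}

```bash
ls; mkdir -p pics; python3 - <<'E'
from station import *
import cv2
s=state();print({k:(v if not hasattr(v,'round') else v) for k,v in s.items()})
for n in ["scene","side","wrist"]:
    c=read_camera(n);cv2.imwrite(f"pics/{n}0.png",c["image"][:,:,::-1]);print(n,c["vertical_fov"],c["cx"],c["cy"],c["view"])
    import numpy as np;np.savez(f"{n}0.npz",**{k:np.array(v) for k,v in c.items()})
E
```

```text
pics
{'t': 0.0, 'q': array([-1.26311476e+00,  3.59510265e-01,  1.51146611e+00,  5.80949788e-06,
        1.27250294e+00, -1.15085131e-01]), 'joint_velocities': array([-0.00052856,  0.00107305,  0.00137457, -0.0001379 ,  0.00100407,
       -0.001656  ]), 'tau': array([-1.31822071e-03, -5.27620411e+01, -2.78622097e+01, -3.87489899e-04,
        1.32874792e-02, -5.18532102e-05]), 'position': array([ 0.24597308, -0.54654075,  0.25243761]), 'tool_rot': array([-9.39227985e-04,  9.77741351e-01,  2.09811729e-01, -8.79380160e-05]), 'force': array([ 0.58503908, -0.71512352, -0.75667526]), 'torque': array([ 0.04779835,  0.03600006, -0.00875232]), 'width': 0.08572700412483525}
scene 56.66928908443584 284.24697605587403 200.40221798562942 [[ 0.5669369   0.82372533 -0.00769045 -0.16171593]
 [ 0.60276907 -0.42118871 -0.67769426 -0.29186892]
 [-0.56147306  0.37957432 -0.73530357  1.28916763]
 [ 0.          0.          0.          1.        ]]
side 47.50345523718373 271.86176828269055 214.51616386918406 [[-0.99789083 -0.06236449 -0.01801546  0.47177706]
 [-0.02547289  0.6314637  -0.77498692  0.15140092]
 [ 0.05970777 -0.77289344 -0.63172044  1.18061225]
 [ 0.          0.          0.          1.        ]]
wrist 65.03888496642648 285.3515206490527 206.48749149199338 [[ 0.41028037 -0.91195866 -0.00119081 -0.59875835]
 [-0.8649931  -0.38956405  0.31627013 -0.0413105 ]
 [-0.28888918 -0.12872938 -0.94866843  0.38154169]
 [ 0.          0.          0.          1.        ]]
```

View pics/scene0.png

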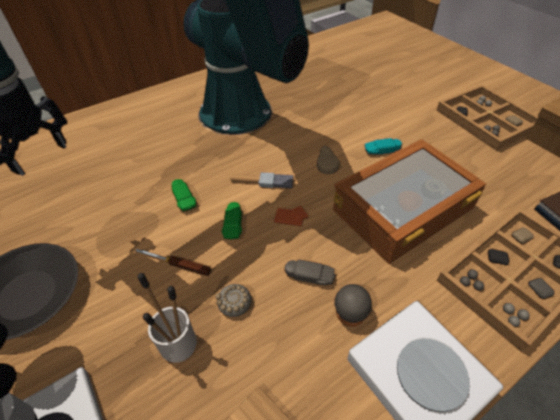

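View pics/side0.png

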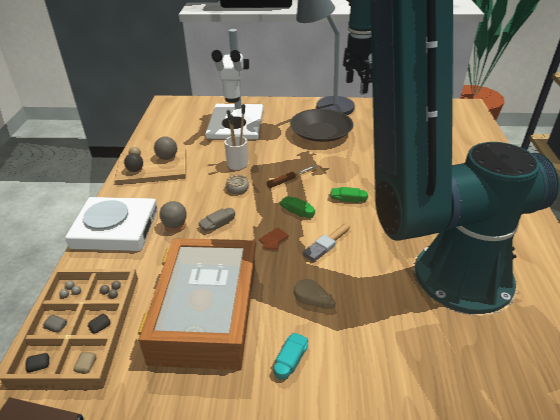

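View pics/wrist0.png

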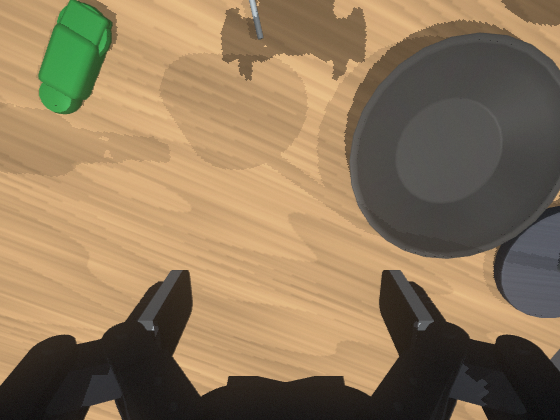

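```bash
cat > h.py <<'E'
import numpy as np, cv2
def load(f):
    d=np.load(f);return {k:d[k] for k in d.files}
def ray(c,u,v):
    f=210/np.tan(np.radians(float(c["vertical_fov"]))/2)
    V=c["view"];R=V[:3,:3];o=-R.T@V[:3,3]
    return o,R.T@np.array([(u-c["cx"])/f,(v-c["cy"])/f,1])
def onz(c,u,v,z):
    o,d=ray(c,u,v);return o+d*(z-o[2])/d[2]
def proj(c,p):
    f=210/np.tan(np.radians(float(c["vertical_fov"]))/2)
    q=c["view"][:3,:3]@np.array(p)+c["view"][:3,3]
    return np.array([c["cx"]+f*q[0]/q[2],c["cy"]+f*q[1]/q[2]])
def tri(c1,p1,c2,p2):
    o1,d1=ray(c1,*p1);o2,d2=ray(c2,*p2)
    A=np.stack([d1,-d2],1);t=np.linalg.lstsq(A,o2-o1,rcond=None)[0]
    a=o1+d1*t[0];b=o2+d2*t[1];return (a+b)/2,np.linalg.norm(a-b)
def crop(c,x0,y0,x1,y1,k,fn):
    im=c["image"][y0:y1,x0:x1,::-1]
    cv2.imwrite(fn,cv2.resize(im,None,fx=k,fy=k,interpolation=cv2.INTER_CUBIC))
E
python3 - <<'E'
from h import *
s=load("scene0.npz");d=load("side0.npz")
crop(s,320,130,500,260,4.4,"pics/a.png")
crop(s,120,220,350,320,3.4,"pics/b.png")
crop(d,130,150,340,370,2.7,"pics/c.png")
E
```

```text
(no output)
```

View pics/a.png

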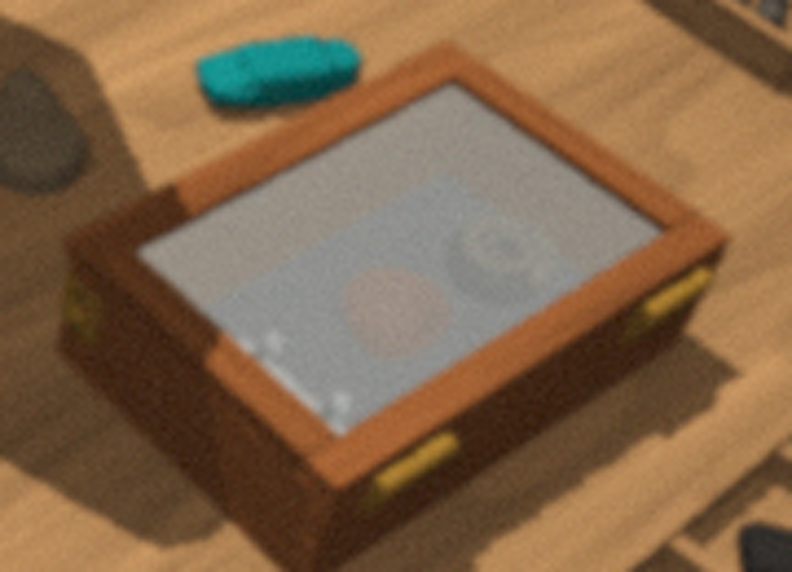

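View pics/b.png

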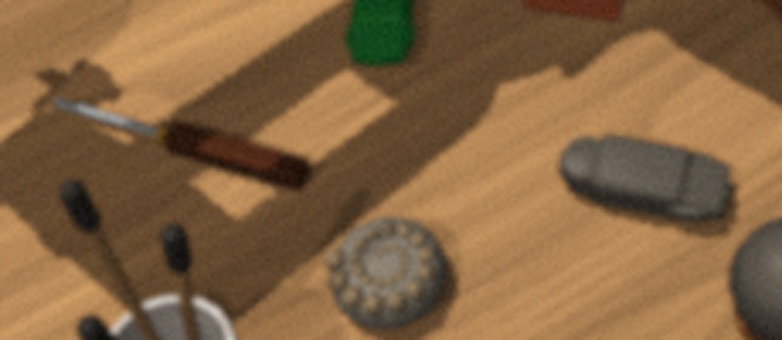

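View pics/c.png

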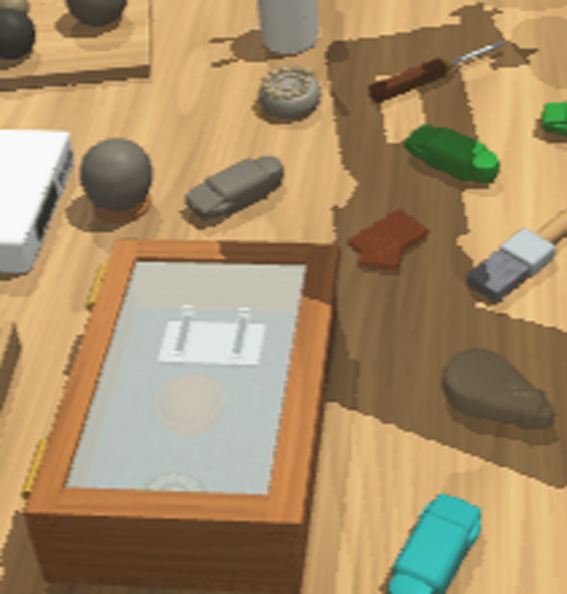

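```bash
python3 - <<'E'
from h import *
np.set_printoptions(precision=4,suppress=True)
s=load("scene0.npz");d=load("side0.npz")
S=lambda x,y:(320+x/4.4-.4,130+y/4.4-.4)
B=lambda x,y:(120+x/3.4-.4,220+y/3.4-.4)
C=lambda x,y:(130+x/2.7-.3,150+y/2.7-.3)
for n,a,b in [("FR",S(67,240),C(338,245)),("HR",S(330,490),C(118,240)),("HL",S(728,237),C(28,515)),("FL",S(450,42),C(303,520))]:
    print(n,onz(s,*a,.089),onz(d,*b,.089),tri(s,a,d,b))
print("hole scene",onz(s,*S(82,310),.05))
print("key tip",onz(s,*B(55,103),.009),onz(d,*C(503,42),.009))
print("key hend",onz(s,*B(305,172),.009),onz(d,*C(373,92),.009))
print("key fer",onz(s,*B(165,133),.009),onz(d,*C(447,65),.009))
print("axe butt",onz(s,*B(562,158),.013),onz(d,*C(284,168),.013))
print("axe blade",onz(s,*B(728,195),.013),onz(d,*C(190,205),.013))
print("cradle",onz(d,*C(161,360),.018),onz(d,*C(264,362),.018),onz(d,*C(188,308),.034),onz(d,*C(245,310),.034),onz(d,*C(182,355),.034),onz(d,*C(239,355),.034))
E
```

```text
FR [ 0.5133 -0.0092  0.089 ] [ 0.5132 -0.0098  0.089 ] (array([ 0.5133, -0.0094,  0.0893]), np.float64(0.00032855617576823414))
HR [ 0.7154 -0.0143  0.089 ] [ 0.7142 -0.008   0.089 ] (array([ 0.7148, -0.0118,  0.0859]), np.float64(0.001545119062716207))
HL [0.7168 0.2857 0.089 ] [0.7135 0.2917 0.089 ] (array([0.7152, 0.2894, 0.0857]), np.float64(0.0006839830840667813))
FL [0.515  0.2911 0.089 ] [0.512  0.2861 0.089 ] (array([0.5138, 0.2886, 0.0907]), np.float64(0.0046965091475451685))
hole scene [ 0.5323 -0.0097  0.05  ]
key tip [ 0.3578 -0.4682  0.009 ] [ 0.3575 -0.4691  0.009 ]
key hend [ 0.5048 -0.3531  0.009 ] [ 0.5076 -0.3595  0.009 ]
key fer [ 0.4238 -0.4162  0.009 ] [ 0.4239 -0.4175  0.009 ]
axe butt [ 0.594  -0.2106  0.013 ] [ 0.5923 -0.2117  0.013 ]
axe blade [ 0.6775 -0.1393  0.013 ] [ 0.6818 -0.1474  0.013 ]
cradle [0.6679 0.0716 0.018 ] [0.5752 0.0698 0.018 ] [0.6508 0.0213 0.034 ] [0.598  0.0216 0.034 ] [0.6456 0.0794 0.034 ] [0.5952 0.0771 0.034 ]
```

```bash
python3 - <<'E'
from h import *
import station
print([ (n,getattr(station,n)) for n in dir(station) if 'nose' in n or 'len' in n.lower()], [n for n in dir(station) if n[0]!='_'])
np.set_printoptions(precision=4,suppress=True)
s=load("scene0.npz");d=load("side0.npz");w=load("wrist0.npz")
print("ammonite",onz(s,234,301,.012),onz(d,237,184,.012))
print("pot base", onz(s,180,355,0),onz(d,237,167,0))
for a,b in [((143,281),(238,96)),((172,293),(230,92)),((148,318),(238,96))]: print(tri(s,a,d,b))
print("sherd",onz(s,291,215,0),"green",onz(s,233,220,.01),"bowl",onz(s,75,285,.04))
print("wristcam",ray(w,0,0)[0])
crop(d,180,50,340,200,4.5,"pics/d.png")
E
```

```text
[('nose_length', 0.022)] ['PlanningError', 'nose_length', 'read_camera', 'sign_off', 'state']
ammonite [ 0.6034 -0.3458  0.012 ] [ 0.6028 -0.3506  0.012 ]
pot base [ 0.6373 -0.4851  0.    ] [ 0.6171 -0.4633  0.    ]
(array([ 0.6065, -0.4853,  0.2364]), np.float64(0.013505398158606434))
(array([ 0.6405, -0.4634,  0.2488]), np.float64(0.04626976807526249))
(array([ 0.6286, -0.5102,  0.2107]), np.float64(0.056565814984390776))
sherd [ 0.4707 -0.1069  0.    ] green [ 0.409  -0.2387  0.01  ] bowl [ 0.3982 -0.6037  0.04  ]
wristcam [ 0.3201 -0.513   0.3743]
```

View pics/d.png

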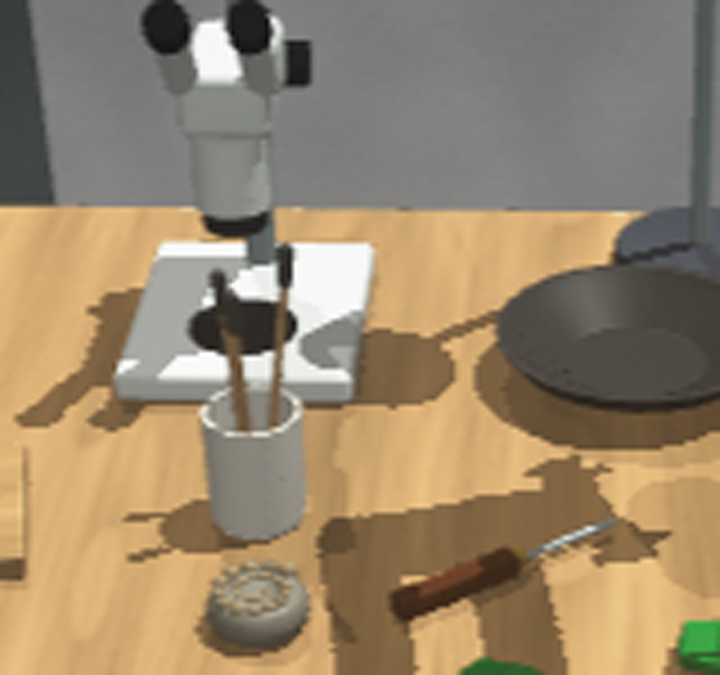

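Request:
move_arm(commands=[0.2,0.162,-0.08,13,0.0854,0.2,0.162,-0.08,13,0.0854,0.2,0.162,-0.08,13,0.0854,0.2,0.162,-0.08,13,0.0854,0.2,0.162,-0.08,13,0.0854,0.2,0.162,-0.08,13,0.0854,0.2,0.162,-0.08,13,0.0854,0.2,0.162,-0.08,13,0.0854,0.2,0.162,-0.08,13,0.0854,0.2,0.162,-0.08,13,0.0854], squeeze=60)

```text
t: 0.98
position: [0.4457, -0.3851, 0.1727]
tool_rot: [-0.001, 0.948, 0.319, -0.0]
force: [-0.4, -0.3, -0.2]
width: 0.0853
```

```bash
cat >> h.py <<'E'
def grab(n,fn):
    from station import read_camera
    c=read_camera(n);np.savez(fn+".npz",**{k:np.array(v) for k,v in c.items()});cv2.imwrite(f"pics/{fn}.png",c["image"][:,:,::-1]);return c
def st():
    from station import state
    s=state();q=s["tool_rot"];
    print("t",round(s["t"],2),"p",np.round(s["position"],4),"yaw",round(np.degrees(2*np.arctan2(q[2],q[1])),2),"q",np.round(s["q"],3),"F",np.round(s["force"],1),"w",round(s["width"],4))
E
python3 -c "
from h import *
st();grab('wrist','w1');grab('scene','s1')"
```

```text
t 0.98 p [ 0.4457 -0.3851  0.1727] yaw 37.25 q [-0.83   0.426  1.624 -0.     1.093  0.091] F [-0.4 -0.3 -0.2] w 0.0853
```

View pics/w1.png

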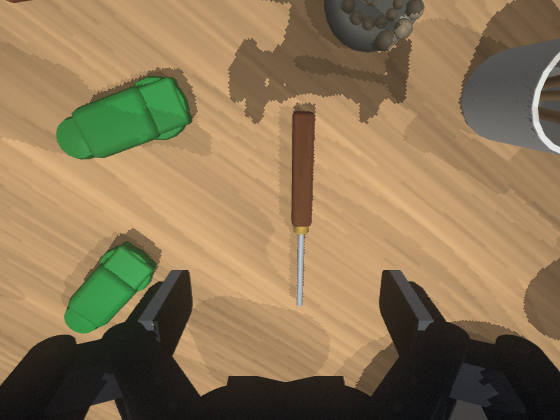

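View pics/s1.png

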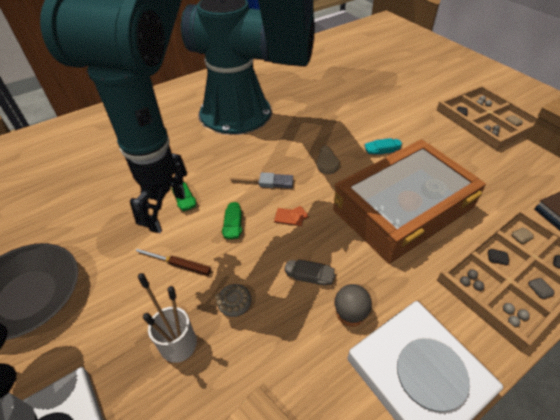

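```bash
python3 - <<'E'
from h import *
np.set_printoptions(precision=4,suppress=True)
w=load("w1.npz");s=load("s1.npz")
im=w["image"].astype(int);hsv=cv2.cvtColor(w["image"],cv2.COLOR_RGB2HSV)
# handle: dark red-brown
m=((im[:,:,0]<150)&(im[:,:,0]-im[:,:,2]>25)&(im[:,:,1]*1.5<im[:,:,0]))
m[:, :270]=0;m[:,340:]=0;m[:100]=0;m[240:]=0
ys,xs=np.nonzero(m);print(len(xs),ys.min(),ys.max(),[ (y,xs[ys==y].min(),xs[ys==y].max()) for y in (120,150,180,210,222)if (ys==y).any()])
for p,z in [((303,112),.018),((302,226),.018),((301.5,226),.009),((300,304),.009),((301,240),.009)]: print(p,onz(w,*p,z))
crop(s,325,180,400,260,7,"pics/e.png")
E
```

```text
1931 112 225 [(120, np.int64(293), np.int64(312)), (150, np.int64(293), np.int64(311)), (180, np.int64(295), np.int64(311)), (210, np.int64(294), np.int64(309)), (222, np.int64(293), np.int64(310))]
(303, 112) [ 0.5094 -0.354   0.018 ]
(302, 226) [ 0.4311 -0.4145  0.018 ]
(301.5, 226) [ 0.4282 -0.4167  0.009 ]
(300, 304) [ 0.3604 -0.4681  0.009 ]
(301, 240) [ 0.4167 -0.4252  0.009 ]
```

View pics/e.png

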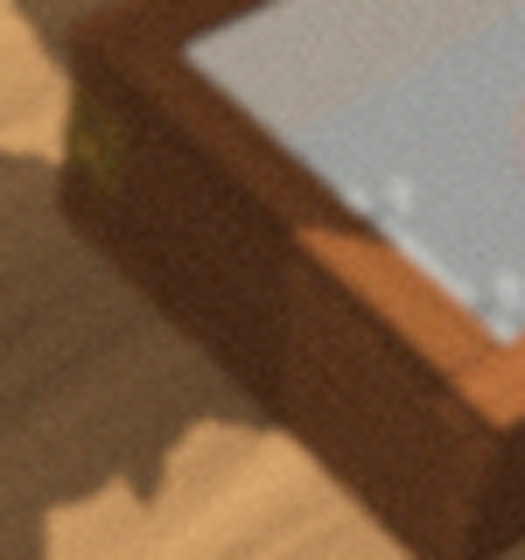

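Request:
move_arm(commands=[0.024,0.001,-0.03,0,0.0854,0.024,0.001,-0.06,0,0.06,0.024,0.001,-0.09,0,0.06,0.024,0.001,-0.12,0,0.05,0.024,0.001,-0.135,0,0.05,0.024,0.001,-0.145,0,0.05,0.024,0.001,-0.147,0,0.05,0.024,0.001,-0.147,0,0.05])

```text
t: 1.75
position: [0.469, -0.3857, 0.0262]
tool_rot: [-0.0, 0.948, 0.318, -0.0]
force: [0.6, -0.5, -0.1]
width: 0.05
```

```bash
python3 -c "
from h import *
st();grab('wrist','w2')"
```

```text
t 1.75 p [ 0.469  -0.3857  0.0262] yaw 37.08 q [-0.802  0.641  1.687 -0.     0.814  0.122] F [ 0.6 -0.5 -0.1] w 0.05
```

View pics/w2.png

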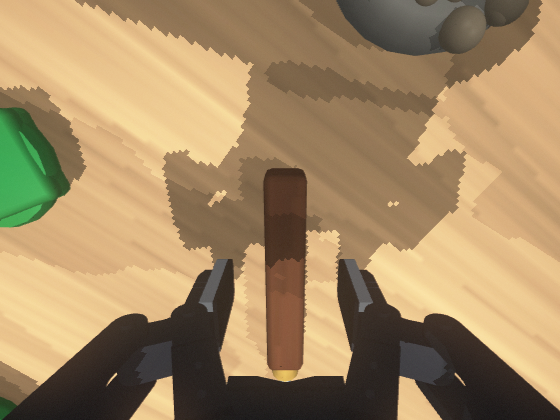

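Key is centred between the pads (handle at x≈285). Close.

Request:
move_arm(commands=[0,0,0,0,0.01,0,0,0,0,0.01,0,0,0,0,0.01,0,0,0,0,0.01,0,0,0,0,0.01,0,0,0,0,0.01,0,0,0,0,0.01], squeeze=60)

```text
t: 2.38
position: [0.4703, -0.3869, 0.0286]
tool_rot: [0.002, 0.948, 0.318, 0.001]
force: [-1.6, 0.0, 6.0]
width: 0.0165
```

Request:
move_arm(commands=[0,0,0.03,0,0.01,0,0,0.06,0,0.01,0,0,0.09,-7,0.01,0,0,0.1,-14,0.01,0,0,0.1,-21,0.01,0,0,0.1,-28,0.01,0,0,0.1,-35,0.01,0,0,0.1,-42,0.01,0,0,0.1,-49,0.01,0,0,0.1,-56,0.01])

```text
t: 3.22
position: [0.4705, -0.3869, 0.1294]
tool_rot: [0.002, 0.986, -0.167, 0.0]
force: [0.1, -0.7, -0.8]
width: 0.016
```

Request:
move_arm(commands=[0,0,0,-7,0.01,0,0,0,-14,0.01,0,0,0,-21,0.01,0,0,0,-28,0.01,0,0,0,-35,0.01,0,0,0,-42,0.01,0,0,0,-49,0.01,0,0,0,-56,0.01,0,0,0,-63,0.01,0,0,0,-68,0.01])

```text
t: 4.05
position: [0.4706, -0.3869, 0.1301]
tool_rot: [0.002, 0.722, -0.692, -0.001]
force: [0.3, -0.4, -0.3]
width: 0.0161
```

```bash
python3 -c "
from h import *
st();grab('scene','s3');grab('side','d3')"
```

```text
t 4.05 p [ 0.4706 -0.3869  0.1301] yaw -87.57 q [-0.799  0.502  1.616 -0.005  1.025  2.302] F [ 0.3 -0.4 -0.3] w 0.0161
```

View pics/s3.png

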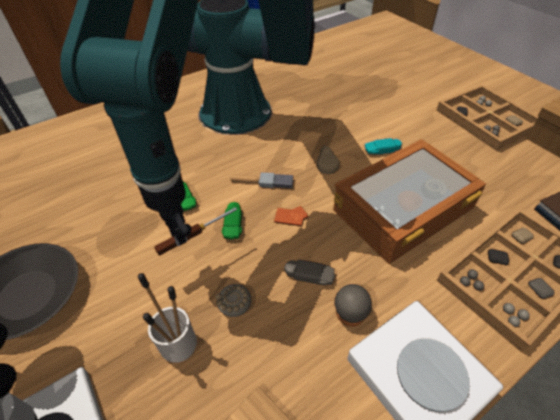

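View pics/d3.png

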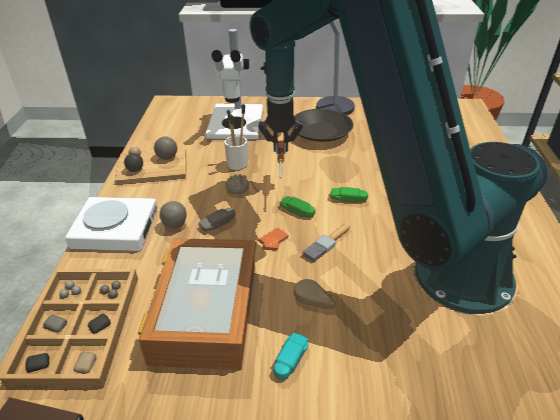

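Request:
move_arm(commands=[0.015,0.04,0,-2.5,0.01,0.03,0.08,0,-2.5,0.01,0.045,0.12,0,-2.5,0.01,0.061,0.16,0,-2.5,0.01,0.061,0.187,-0.02,-2.5,0.01,0.061,0.187,-0.04,-2.5,0.01,0.061,0.187,-0.06,-2.5,0.01,0.061,0.187,-0.06,-2.5,0.01])

```text
t: 4.82
position: [0.5297, -0.1979, 0.0674]
tool_rot: [0.003, 0.71, -0.704, -0.003]
force: [0.0, 0.9, -0.3]
width: 0.0162
```

```bash
python3 -c "
from h import *
st();s=grab('scene','s4');d=grab('side','d4');grab('wrist','w4')
crop(s,250,150,400,260,5,'pics/s4c.png');crop(d,180,130,330,250,5,'pics/d4c.png')"
```

```text
t 4.82 p [ 0.5297 -0.1979  0.0674] yaw -89.49 q [-0.478  0.541  1.757 -0.004  0.851  2.658] F [ 0.   0.9 -0.3] w 0.0162
```

View pics/s4c.png

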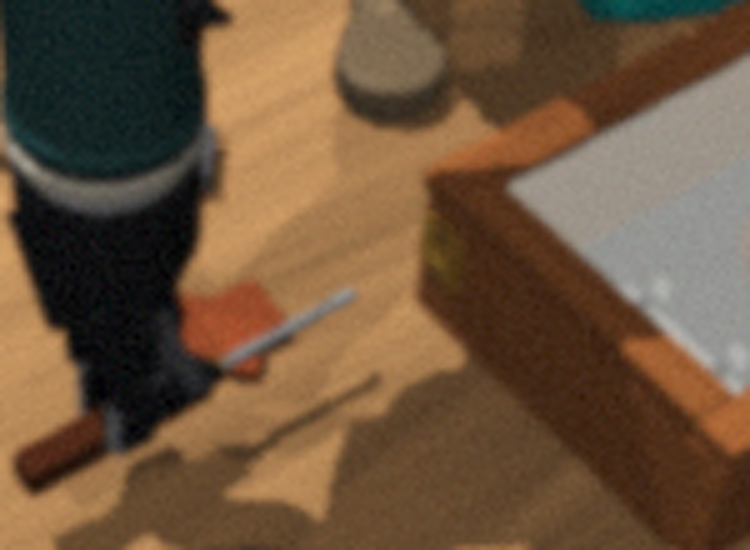

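View pics/d4c.png

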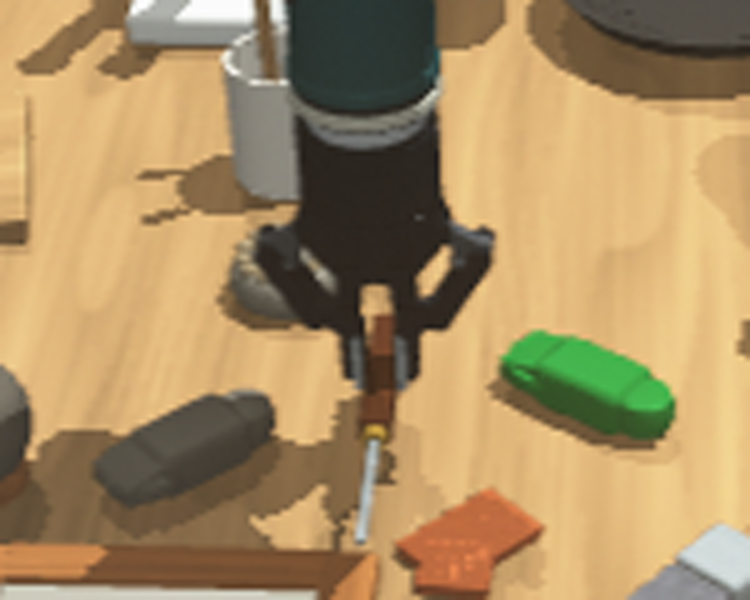

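View pics/w4.png

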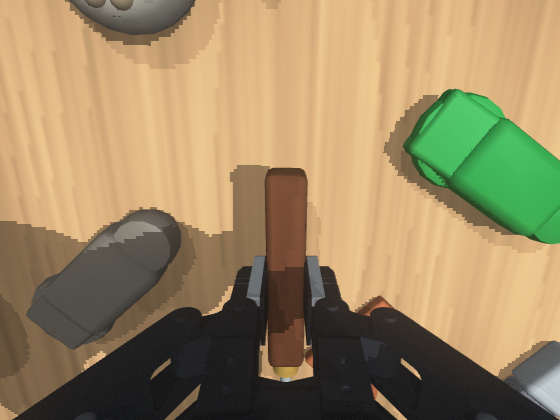

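```bash
python3 - <<'E'
from h import *
np.set_printoptions(precision=4,suppress=True)
s=load("s4.npz");d=load("d4.npz")
S=lambda x,y:(250+x/5-.4,150+y/5-.4)
D=lambda x,y:(180+x/5-.4,130+y/5-.4)
print("tip",tri(s,S(353,294),d,D(360,541)))
print("fer",tri(s,S(225,368),d,D(376,432)))
print("hole",onz(s,*S(442,252),.05))
a=load("s1.npz")["image"].astype(float)+load("s4.npz")["image"].astype(float)+load("s3.npz")["image"].astype(float)
im=a[180:225,325:365]/3*1.8
cv2.imwrite("pics/f.png",cv2.resize(np.clip(im,0,255).astype(np.uint8)[:,:,::-1],None,fx=14,fy=14,interpolation=cv2.INTER_CUBIC))
for n,p in [("corner top lid",(.5138,-.0105,.089)),("corner base",(.5138,-.0105,0)),("h",(.532,-.0105,.05)),("p1",(.518,-.0105,.067)),("p2",(.546,-.0105,.067)),("p3",(.546,-.0105,.033)),("p4",(.518,-.0105,.033))]:
    print(n,(proj(s,p)-[325,180]+.5)*14)
E
```

```text
tip (array([ 0.5282, -0.0624,  0.0497]), np.float64(0.0002612565280351187))
fer (array([ 0.5298, -0.1423,  0.0545]), np.float64(0.0069901921201857955))
hole [ 0.5318 -0.01    0.05  ]
corner top lid [140.4492  69.808 ]
corner base [ 97.9701 414.3807]
h [187.7255 288.8535]
p1 [144.869  173.6852]
p2 [249.9827 270.6892]
p3 [230.1654 402.902 ]
p4 [128.0817 306.2553]
```

View pics/f.png

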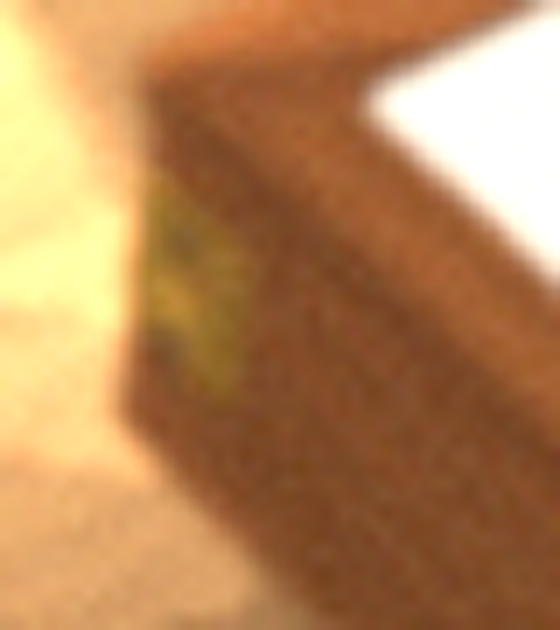

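Request:
move_arm(commands=[0.0035,0.01,0,-0.5,0.01,0.0035,0.02,0,-0.5,0.01,0.0035,0.03,0,-0.5,0.01,0.0035,0.038,0,-0.5,0.01,0.0035,0.038,0,-0.5,0.01,0.0035,0.038,0,-0.5,0.01])

```text
t: 5.47
position: [0.5355, -0.1618, 0.0711]
tool_rot: [-0.002, -0.706, 0.708, 0.0]
force: [0.7, -0.9, -0.5]
width: 0.0163
```

```bash
python3 -c "
from h import *
st();s=grab('scene','s5');d=grab('side','d5')
crop(s,290,170,370,230,9,'pics/s5c.png');crop(d,210,180,290,260,7,'pics/d5c.png')"
```

```text
t 5.47 p [ 0.5355 -0.1618  0.0711] yaw 269.88 q [-0.415  0.528  1.773 -0.004  0.843  2.732] F [ 0.7 -0.9 -0.5] w 0.0163
```

View pics/s5c.png

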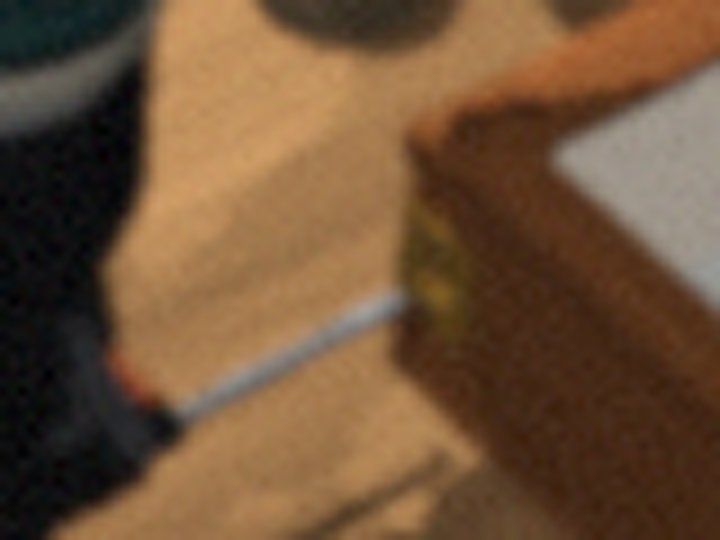

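View pics/d5c.png

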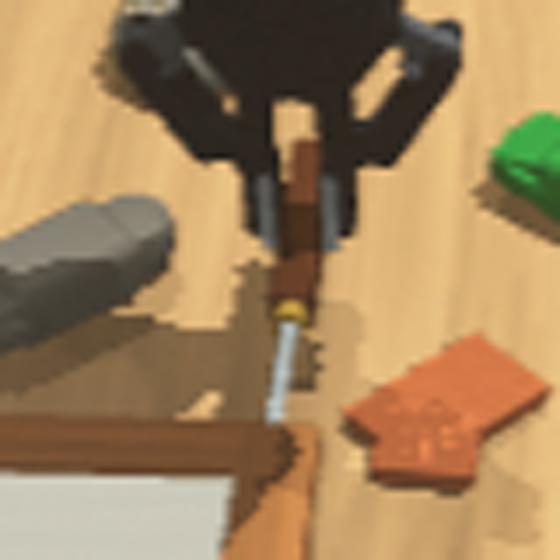

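```bash
python3 - <<'E'
from h import *
np.set_printoptions(precision=4,suppress=True)
st()
s=load("s5.npz");d=load("d5.npz")
S=lambda x,y:(290+x/9-.4,170+y/9-.4)
o,v=ray(s,*S(402,297));print(S(402,297),o+v*(-.0238-o[1])/v[1])
for x in (.530,.533,.536):
  for z in (.050,.053): print(x,z,(proj(s,(x,-.0238,z))-[290,170]+.4)*9,(proj(d,(x,-.0238,z))-[210,180]+.4)*7)
for p in [(.519,-.0105,.067),(.547,-.0105,.067),(.547,-.0105,.033),(.519,-.0105,.033),(.533,-.0105,.05)]: print(p,(proj(s,p)-[290,170]+.4)*9)
E
```

```text
t 5.57 p [ 0.5357 -0.1625  0.0709] yaw 269.83 q [-0.416  0.528  1.773 -0.004  0.842  2.732] F [ 0.4 -0.5  0.4] w 0.0163
(334.2666666666667, 202.6) [ 0.5341 -0.0238  0.0513]
0.53 0.05 [391.9825 291.0738] [278.3653 478.7743]
0.53 0.053 [392.9258 283.5541] [277.9652 472.6578]
0.533 0.05 [399.0821 297.8119] [270.0498 478.5265]
0.533 0.053 [400.0438 290.2945] [269.6366 472.4105]
0.536 0.05 [406.2072 304.5742] [261.7367 478.2787]
0.536 0.053 [407.1872 297.0592] [261.3105 472.1632]
(0.519, -0.0105, 0.067) [409.6046 202.9462]
(0.547, -0.0105, 0.067) [477.2588 265.3807]
(0.547, -0.0105, 0.033) [464.4472 350.3653]
(0.519, -0.0105, 0.033) [398.7453 288.1626]
(0.533, -0.0105, 0.05) [437.16  277.016]
```

Request:
move_arm(commands=[-0.0025,0,-0.002,0,0.01,-0.0025,0,-0.002,0,0.01,-0.0025,0,-0.002,0,0.01,-0.0025,0,-0.002,0,0.01])

```text
t: 5.9
position: [0.533, -0.1627, 0.0688]
tool_rot: [-0.002, -0.706, 0.708, 0.0]
force: [-0.6, 0.7, -0.6]
width: 0.0162
```

```bash
python3 - <<'E'
from h import *
np.set_printoptions(precision=4,suppress=True)
st();s=grab('scene','s6');d=grab('side','d6');st()
crop(s,290,170,370,230,9,'pics/s6c.png');crop(d,220,200,280,260,9,'pics/d6c.png')
for x in (.530,.533,.536):
  for z in (.047,.050,.053): print(x,z,"tip",(proj(s,(x,-.0238,z))-[290,170]+.4)*9,"shaft-.05",(proj(s,(x,-.07,z))-[290,170]+.4)*9,(proj(d,(x,-.05,z))-[220,200]+.4)*9,(proj(d,(x,-.08,z))-[220,200]+.4)*9)
E
```

```text
t 5.9 p [ 0.533  -0.1627  0.0688] yaw 269.81 q [-0.418  0.529  1.779 -0.004  0.835  2.73 ] F [-0.6  0.7 -0.6] w 0.0162
t 6.0 p [ 0.5332 -0.1627  0.0689] yaw 269.82 q [-0.418  0.529  1.779 -0.004  0.835  2.73 ] F [-0.1  1.2 -0. ] w 0.0166
0.53 0.047 tip [391.0436 298.5585] shaft-.05 [255.9643 372.2624] [277.5062 380.0934] [287.557  310.1282]
0.53 0.05 tip [391.9825 291.0738] shaft-.05 [256.5999 364.8114] [277.016  372.2859] [287.0913 302.3597]
0.53 0.053 tip [392.9258 283.5541] shaft-.05 [257.2386 357.325 ] [276.5244 364.4541] [286.6243 294.5674]
0.533 0.047 tip [398.125  305.2942] shaft-.05 [262.9344 379.259 ] [267.0072 379.7886] [277.2522 309.8391]
0.533 0.05 tip [399.0821 297.8119] shaft-.05 [263.5878 371.8111] [266.5009 371.9818] [276.7709 302.0713]
0.533 0.053 tip [400.0438 290.2945] shaft-.05 [264.2443 364.3277] [265.9929 364.1507] [276.2882 294.2798]
0.536 0.047 tip [405.2317 312.054 ] shaft-.05 [269.9299 386.281 ] [256.5114 379.4839] [266.9504 309.5502]
0.536 0.05 tip [406.2072 304.5742] shaft-.05 [270.6012 378.8364] [255.9888 371.6777] [266.4535 301.783 ]
0.536 0.053 tip [407.1872 297.0592] shaft-.05 [271.2757 371.3561] [255.4646 363.8473] [265.955  293.9922]
```

View pics/s6c.png

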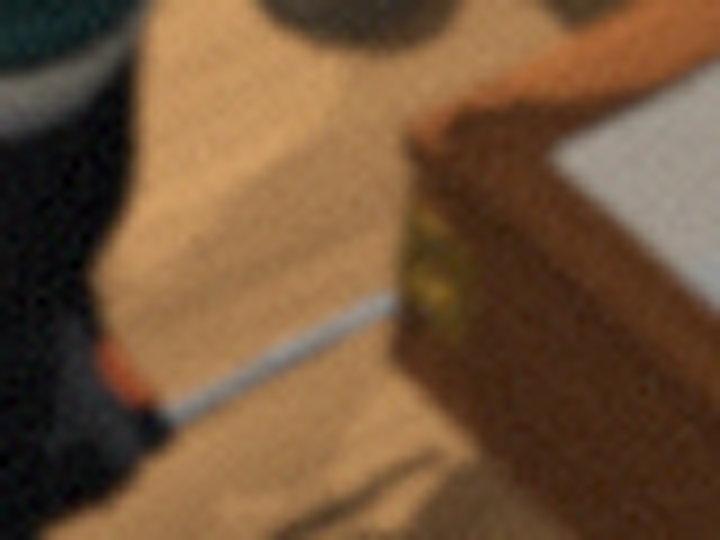

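View pics/d6c.png

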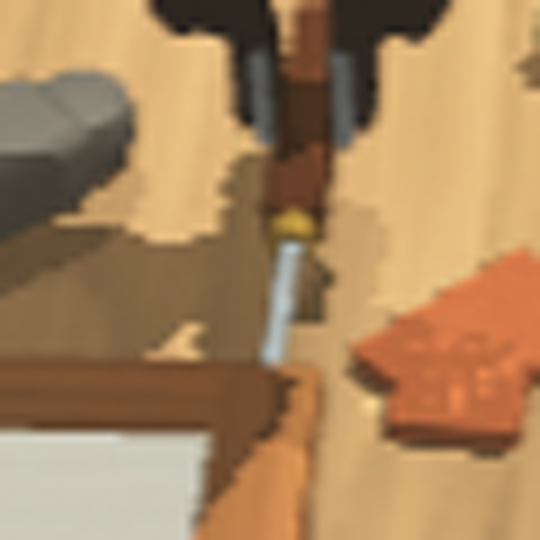

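Request:
move_arm(commands=[-0.0005,0.005,0.0015,0,0.01,-0.0005,0.01,0.0015,0,0.01,-0.0005,0.015,0.0015,0,0.01,-0.0005,0.02,0.0015,0,0.01,-0.0005,0.022,0.0015,0,0.01,-0.0005,0.022,0.0015,0,0.01])

```text
t: 6.5
position: [0.5326, -0.1398, 0.0704]
tool_rot: [-0.002, -0.706, 0.708, 0.0]
force: [0.1, 0.2, -0.3]
width: 0.0161
```

```bash
python3 - <<'E'
from h import *
st();s=grab('scene','s7')
crop(s,290,170,370,230,9,'pics/s7c.png');st()
E
```

```text
t 6.5 p [ 0.5326 -0.1398  0.0704] yaw 269.87 q [-0.38   0.52   1.794 -0.004  0.83   2.767] F [ 0.1  0.2 -0.3] w 0.0161
t 6.55 p [ 0.5327 -0.1402  0.0704] yaw 269.87 q [-0.381  0.52   1.793 -0.004  0.83   2.766] F [-0.   0.4 -0.7] w 0.0163
```

View pics/s7c.png

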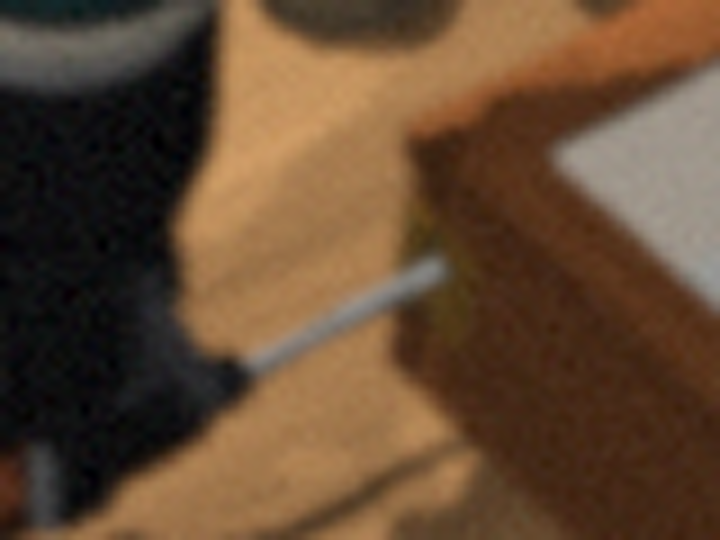

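Request:
move_arm(commands=[0,0.004,-0.0007,0,0.01,0,0.008,-0.0007,0,0.01,0,0.01,-0.0007,0,0.01,0,0.01,-0.0007,0,0.01])

```text
t: 6.88
position: [0.5325, -0.1297, 0.0696]
tool_rot: [-0.002, -0.706, 0.708, 0.0]
force: [0.3, 1.1, -0.3]
width: 0.0165
```

```bash
python3 - <<'E'
from h import *
st();s=grab('scene','s8')
crop(s,290,170,370,230,9,'pics/s8c.png');st()
E
```

```text
t 6.88 p [ 0.5325 -0.1297  0.0696] yaw 269.89 q [-0.363  0.518  1.8   -0.004  0.826  2.784] F [ 0.3  1.1 -0.3] w 0.0165
t 6.93 p [ 0.5326 -0.1299  0.0697] yaw 269.89 q [-0.363  0.518  1.799 -0.004  0.826  2.783] F [-1.   0.3 -0.8] w 0.0165
```

View pics/s8c.png

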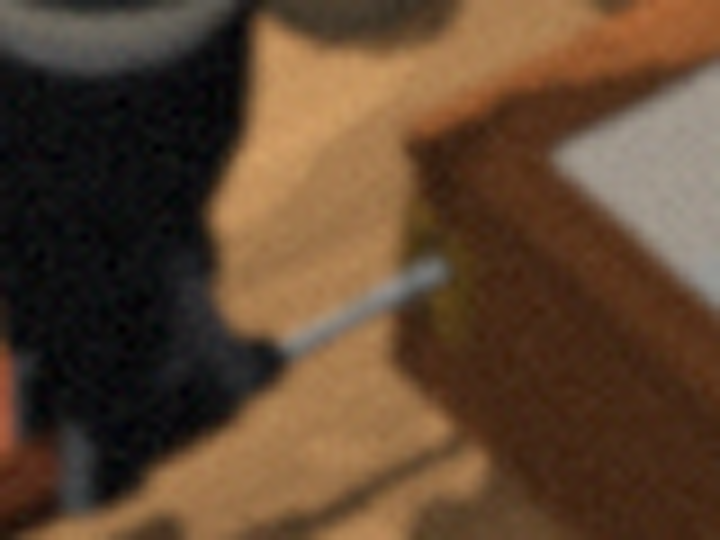

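Request:
move_arm(commands=[0,0.004,0,0,0.01,0,0.008,0,0,0.01,0,0.012,0,0,0.01,0,0.013,0,0,0.01,0,0.013,0,0,0.01,0,0.013,0,0,0.01])

```text
t: 7.43
position: [0.5331, -0.1177, 0.0699]
tool_rot: [-0.002, -0.707, 0.708, -0.001]
force: [-0.5, -5.4, -0.6]
width: 0.0164
```

```bash
python3 - <<'E'
from h import *
st();s=grab('scene','s9');st()
E
```

```text
t 7.43 p [ 0.5331 -0.1177  0.0699] yaw 269.94 q [-0.341  0.515  1.805 -0.006  0.821  2.806] F [-0.5 -5.4 -0.6] w 0.0164
t 7.48 p [ 0.5331 -0.1178  0.0699] yaw 269.93 q [-0.341  0.515  1.805 -0.006  0.821  2.806] F [ 0.3 -5.2 -1. ] w 0.0164
```

View pics/s9.png

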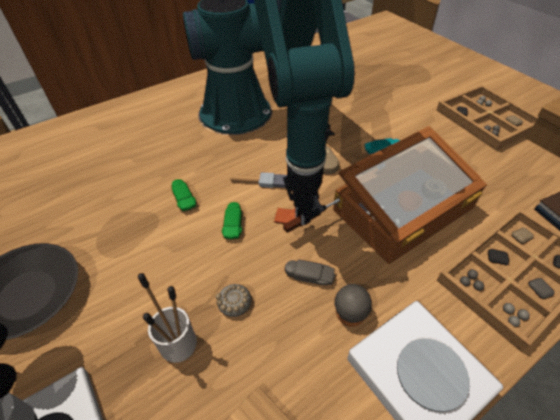

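Request:
move_arm(commands=[0,0.001,0,0,0.01,0,0.001,0,0,0.01,0,-0.01,0,0,0.01,0,-0.025,0,0,0.01,0,-0.045,0,0,0.01,0,-0.07,0,0,0.01,0,-0.09,0,0,0.01,0,-0.09,0,0,0.01])

```text
t: 8.15
position: [0.5341, -0.2117, 0.0702]
tool_rot: [-0.002, -0.706, 0.708, -0.002]
force: [0.6, 0.2, 0.1]
width: 0.016
```

```bash
python3 - <<'E'
from h import *
st();s=grab('scene','s10');st()
E
```

```text
t 8.15 p [ 0.5341 -0.2117  0.0702] yaw 269.79 q [-0.494  0.543  1.743 -0.007  0.853  2.655] F [0.6 0.2 0.1] w 0.016
t 8.2 p [ 0.5334 -0.2097  0.07  ] yaw 269.77 q [-0.492  0.542  1.745 -0.006  0.854  2.657] F [-0.5  0.5 -0.5] w 0.0163
```

View pics/s10.png

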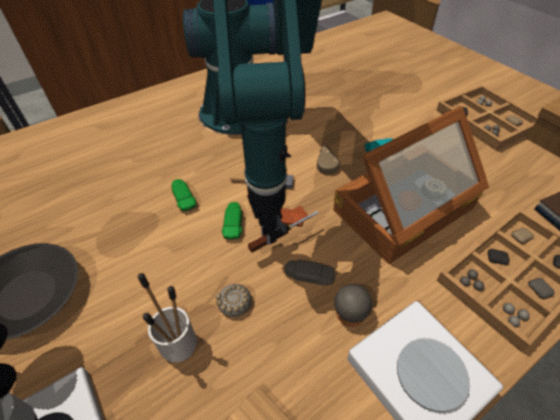

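Request:
move_arm(commands=[-0.015,-0.035,0,0,0.01,-0.03,-0.07,0,0,0.01,-0.043,-0.1,0,0,0.01,-0.043,-0.1,-0.012,0,0.01,-0.043,-0.1,-0.024,0,0.01,-0.043,-0.1,-0.032,0,0.01,-0.043,-0.1,-0.037,0,0.01,-0.043,-0.1,-0.04,0,0.01,-0.043,-0.1,-0.04,0,0.01,-0.043,-0.1,-0.04,0,0.01])

```text
t: 9.03
position: [0.4908, -0.3087, 0.0298]
tool_rot: [-0.002, -0.706, 0.708, -0.001]
force: [-0.1, 0.1, -1.1]
width: 0.0162
```

```bash
python3 - <<'E'
from h import *
st();s=grab('scene','s11');st()
E
```

```text
t 9.03 p [ 0.4908 -0.3087  0.0298] yaw 269.85 q [-0.678  0.61   1.751 -0.005  0.779  2.47 ] F [-0.1  0.1 -1.1] w 0.0162
t 9.08 p [ 0.4909 -0.309   0.03  ] yaw 269.84 q [-0.678  0.609  1.751 -0.006  0.779  2.47 ] F [-0.1 -0.3 -0.6] w 0.0164
```

View pics/s11.png

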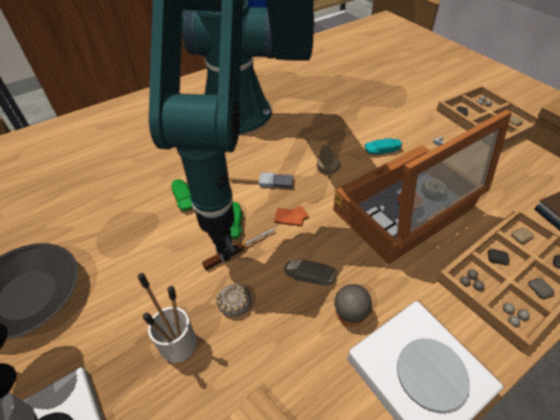

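Request:
move_arm(commands=[0,0,-0.001,0,0.01,0,0,-0.001,0,0.01,0,0,-0.001,0,0.022,0,0,0,0,0.03,0,0,0,0,0.04,0,0,0,0,0.04])

```text
t: 9.58
position: [0.491, -0.3092, 0.0302]
tool_rot: [-0.002, -0.706, 0.708, -0.001]
force: [-0.0, 0.2, 0.3]
width: 0.0401
```

Request:
move_arm(commands=[0,0,0.02,0,0.04,0,0,0.05,0,0.04,0,0,0.09,0,0.04,0.01,0.01,0.13,7,0.06,0.03,0.03,0.15,14,0.08,0.06,0.06,0.15,21,0.08,0.09,0.08,0.15,28,0.08,0.11,0.1,0.15,35,0.08,0.11,0.1,0.15,42,0.08,0.11,0.1,0.15,49,0.08])

```text
t: 10.42
position: [0.6024, -0.2076, 0.1802]
tool_rot: [0.001, 0.938, -0.347, 0.002]
force: [0.0, 0.2, -0.3]
width: 0.08
```

```bash
python3 - <<'E'
from h import *
st();s=grab('scene','s12');d=grab('side','d12');st()
E
```

```text
t 10.42 p [ 0.6024 -0.2076  0.1802] yaw -40.66 q [-0.439  0.477  1.511 -0.002  1.149  1.842] F [ 0.   0.2 -0.3] w 0.08
t 10.52 p [ 0.6012 -0.2086  0.1801] yaw -41.04 q [-0.442  0.477  1.512 -0.002  1.149  1.846] F [0.6 0.4 0.9] w 0.0799
```

View pics/s12.png

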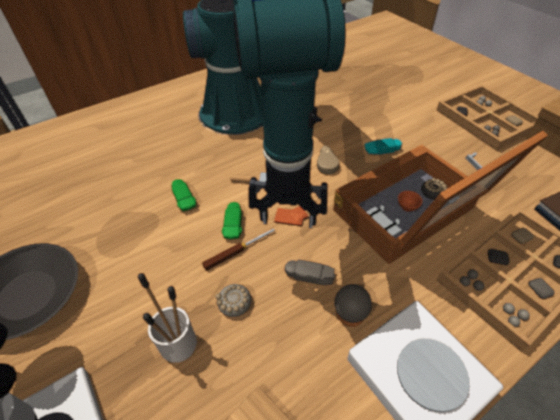

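View pics/d12.png

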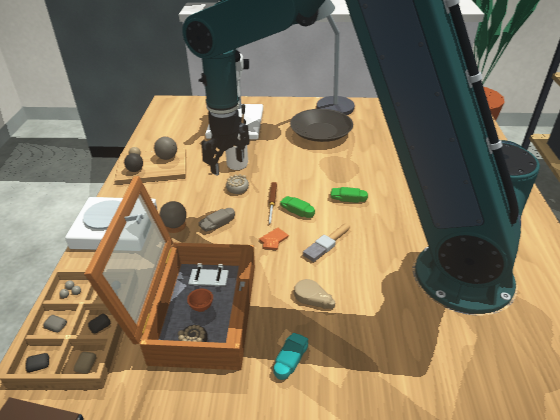

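Request:
move_arm(commands=[0,0,0,7,0.08,0,0,0,14,0.08,0,0,0,21,0.08,0,0,0,28,0.08,0,0,0,35,0.08,0,0,0,42,0.08,0,0,0,49,0.08,0,0,0,56,0.08,0,0,0,63,0.08,0,0,0,70,0.08])

```text
t: 11.35
position: [0.6007, -0.209, 0.18]
tool_rot: [-0.0, 0.968, 0.25, 0.002]
force: [0.4, -0.2, -0.1]
width: 0.0801
```

Request:
move_arm(commands=[0,0,0,7,0.08,0,0,0,9,0.08,0,0,0,9,0.08])

```text
t: 11.6
position: [0.6003, -0.2095, 0.18]
tool_rot: [-0.001, 0.946, 0.324, 0.002]
force: [-0.3, 1.1, -0.8]
width: 0.0797
```

```bash
python3 - <<'E'
from h import *
st();s=grab('wrist','w13');st()
d=load("d12.npz");crop(d,140,230,270,380,4,'pics/d12c.png')
s=load("s12.npz");crop(s,330,140,490,260,5,'pics/s12c.png')
E
```

```text
t 11.6 p [ 0.6003 -0.2095  0.18  ] yaw 37.78 q [-0.446  0.477  1.512  0.004  1.15   0.463] F [-0.3  1.1 -0.8] w 0.0797
t 11.65 p [ 0.6004 -0.2094  0.18  ] yaw 37.7 q [-0.446  0.477  1.512  0.004  1.15   0.465] F [0.5 0.8 0.1] w 0.0801
```

View pics/w13.png

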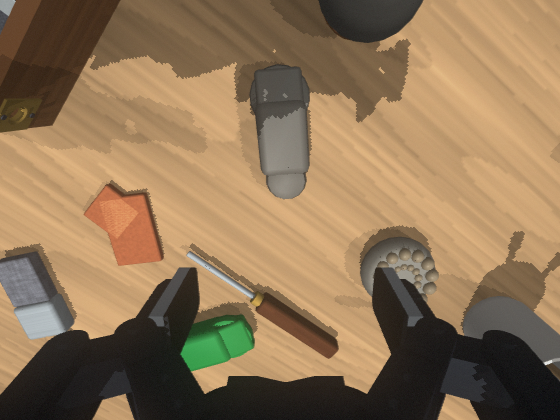

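View pics/d12c.png

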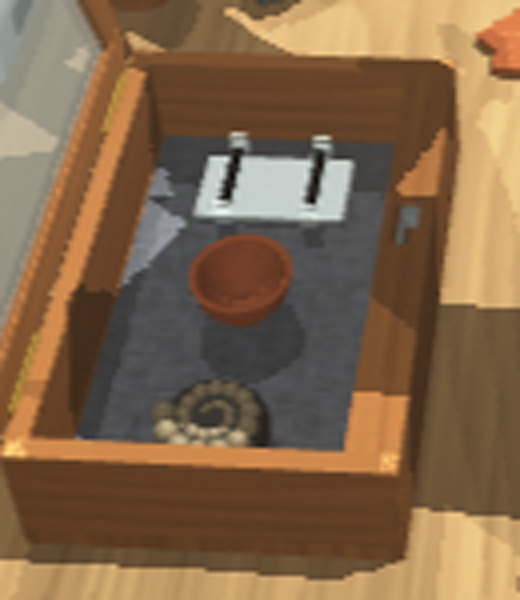

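View pics/s12c.png

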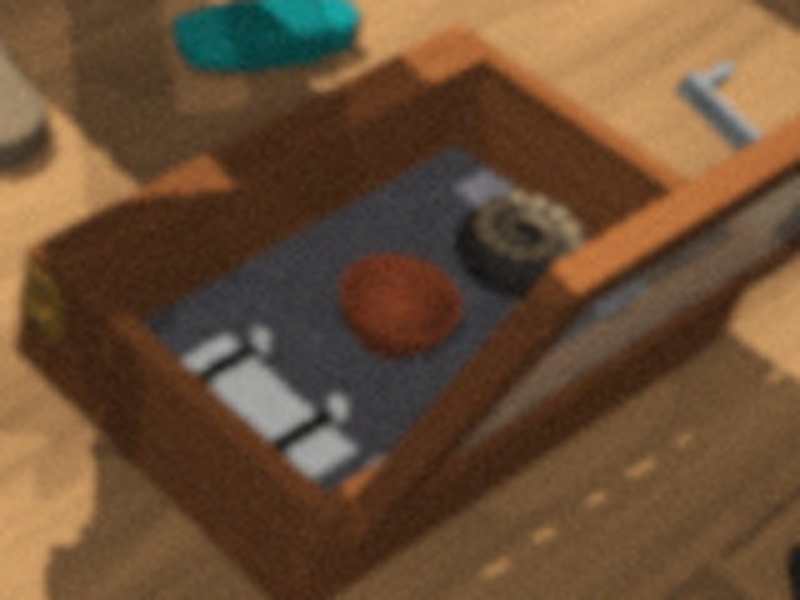

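```bash
python3 - <<'E'
from h import *
np.set_printoptions(precision=4,suppress=True)
w=load("w13.npz");d=load("d12.npz");s=load("s12.npz")
crop(w,220,50,350,210,3.7,"pics/w13c.png")
D=lambda x,y:(140+x/4-.4,230+y/4-.4)
S=lambda x,y:(330+x/5-.4,140+y/5-.4)
P=[onz(d,*D(*p),.018) for p in [(210,155),(355,158),(347,220),(193,215)]];print(np.array(P),np.mean(P,0))
print("far posts",onz(d,*D(238,135),.034),onz(d,*D(320,141),.034))
print("scene posts +y",onz(s,*S(260,328),.034),onz(s,*S(338,397),.034))
print("scene plate corners", [onz(s,*S(*p),.018) for p in [(183,358),(228,333),(357,445),(318,482)]])
print("butt",onz(w,287,197,.013),"blade",onz(w,278,66,.012))
E
```

```text
[[0.6707 0.0223 0.018 ]
 [0.5797 0.0208 0.018 ]
 [0.5776 0.0725 0.018 ]
 [0.6713 0.0728 0.018 ]] [0.6248 0.0471 0.018 ]
far posts [0.6516 0.0199 0.034 ] [0.5999 0.0228 0.034 ]
scene posts +y [0.5961 0.0774 0.034 ] [0.6495 0.0766 0.034 ]
scene plate corners [array([0.58  , 0.0444, 0.018 ]), array([0.5805, 0.0743, 0.018 ]), array([0.6682, 0.0747, 0.018 ]), array([0.6735, 0.0435, 0.018 ])]
butt [ 0.5971 -0.2136  0.013 ] blade [ 0.6801 -0.1398  0.012 ]
```

View pics/w13c.png

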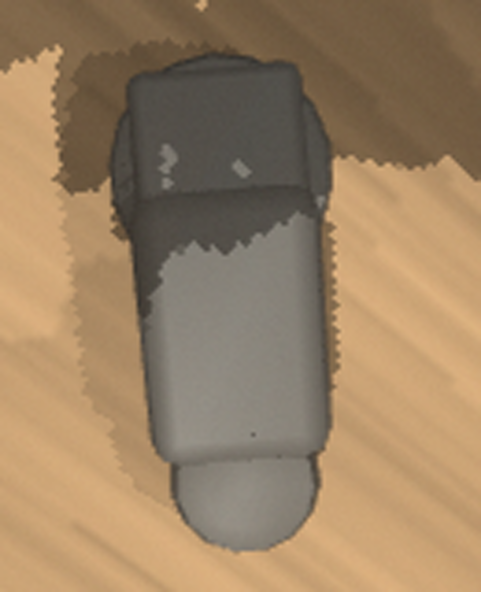

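```bash
python3 - <<'E'
from h import *
np.set_printoptions(precision=4,suppress=True)
w=load("w13.npz")
W=lambda x,y:(220+x/3.7-.4,50+y/3.7-.4)
a=onz(w,*W(229,207),.029);b=onz(w,*W(241,440),.029);print(a,b,(a+b)/2,np.degrees(np.arctan2(*(a-b)[1::-1])))
print(np.linalg.norm(onz(w,*W(147,320),.029)-onz(w,*W(323,320),.029)))
E
```

```text
[ 0.6578 -0.1607  0.029 ] [ 0.6194 -0.1938  0.029 ] [ 0.6386 -0.1772  0.029 ] 40.65739027723792
0.03879243825862478
```

Request:
move_arm(commands=[0.038,0.032,-0.02,3.3,0.08,0.038,0.032,-0.05,3.3,0.08,0.038,0.032,-0.08,3.3,0.08,0.038,0.032,-0.11,3.3,0.07,0.038,0.032,-0.13,3.3,0.065,0.038,0.032,-0.145,3.3,0.065,0.038,0.032,-0.153,3.3,0.065,0.038,0.032,-0.153,3.3,0.065,0.038,0.032,-0.153,3.3,0.065], squeeze=60)

```text
t: 12.4
position: [0.6384, -0.1776, 0.0272]
tool_rot: [-0.001, 0.937, 0.349, 0.002]
force: [1.0, 0.1, -0.7]
width: 0.0651
```

```bash
python3 - <<'E'
from h import *
st();s=grab('wrist','w14');st()
E
```

```text
t 12.4 p [ 0.6384 -0.1776  0.0272] yaw 40.89 q [-0.377  0.693  1.554  0.005  0.893  0.477] F [ 1.   0.1 -0.7] w 0.0651
t 12.45 p [ 0.639  -0.1779  0.028 ] yaw 40.92 q [-0.377  0.692  1.554  0.004  0.893  0.476] F [0.7 0.2 0.5] w 0.0649
```

View pics/w14.png

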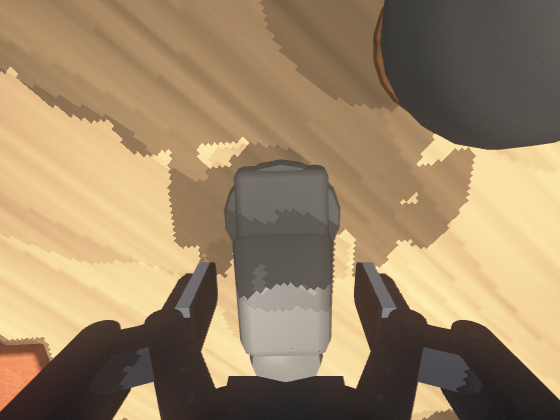

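Axe sits centred between the pads (x≈285). Close.

Request:
move_arm(commands=[0,0,-0.001,0,0.05,0,0,-0.001,0,0.03,0,0,-0.001,0,0.03,0,0,-0.001,0,0.03,0,0,-0.001,0,0.03,0,0,-0.001,0,0.03,0,0,-0.001,0,0.03], squeeze=60)

```text
t: 13.03
position: [0.6401, -0.1783, 0.0287]
tool_rot: [0.001, 0.937, 0.349, 0.004]
force: [-0.9, 0.8, 6.5]
width: 0.0409
```

Request:
move_arm(commands=[0,0,0.02,0,0.03,0,0,0.05,0,0.03,0,0,0.08,0,0.03,0,0,0.11,0,0.03,0,0,0.13,0,0.03,0,0,0.13,0,0.03])

```text
t: 13.53
position: [0.643, -0.1794, 0.1641]
tool_rot: [0.004, 0.937, 0.349, 0.007]
force: [1.8, -0.6, -3.1]
width: 0.0411
```

```bash
python3 - <<'E'
from h import *
st();s=grab('wrist','w15');s=grab('scene','s15');st()
E
```

```text
t 13.53 p [ 0.643  -0.1794  0.1641] yaw 40.89 q [-0.377  0.529  1.462  0.004  1.135  0.478] F [ 1.8 -0.6 -3.1] w 0.0411
t 13.63 p [ 0.6402 -0.1784  0.1591] yaw 40.89 q [-0.377  0.534  1.467  0.004  1.133  0.478] F [-0.2  0.2 -3.4] w 0.0407
```

View pics/w15.png

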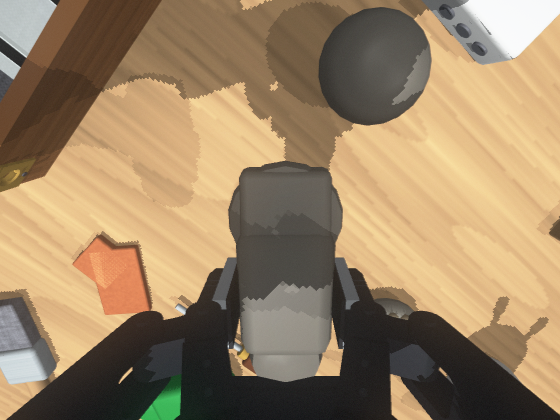

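View pics/s15.png

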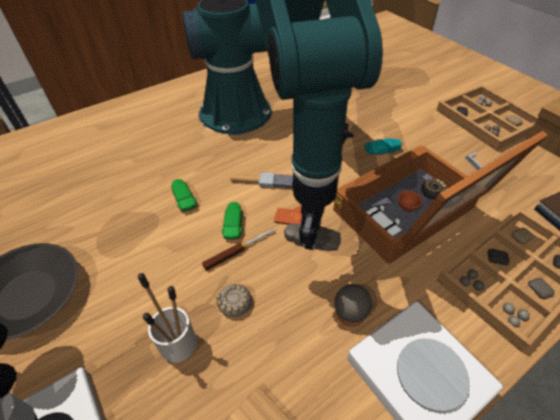

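Request:
move_arm(commands=[0,0,0,7,0.03,0,0,0,14,0.03,0,0,0,21,0.03,0,0,0,28,0.03,-0.005,0,0,35,0.03,-0.01,0,0,42,0.03,-0.015,0,0,49,0.03,-0.015,0,0,56,0.03,-0.015,0,0,63,0.03,-0.015,0,0,70,0.03])

```text
t: 14.47
position: [0.6233, -0.1777, 0.1561]
tool_rot: [-0.004, 0.565, 0.825, 0.003]
force: [1.1, 0.8, -3.1]
width: 0.0408
```

Request:
move_arm(commands=[0,0,0,7,0.03,0,0,0,14,0.03,0,0,0,21,0.03,0,0,0,28,0.03,0,0,0,35,0.03,0,0,0,42,0.03,0,0,0,49,0.03,0,0,0,56,0.03,0,0,0,63,0.03,0,0,0,69,0.03])

```text
t: 15.3
position: [0.6215, -0.177, 0.1531]
tool_rot: [-0.007, -0.005, 1.0, 0.002]
force: [-0.4, 0.2, -2.5]
width: 0.0409
```

```bash
python3 - <<'E'
from h import *
st();s=grab('wrist','w16');st()
E
```

```text
t 15.3 p [ 0.6215 -0.177   0.1531] yaw 180.57 q [-0.383  0.527  1.498 -0.003  1.132 -1.962] F [-0.4  0.2 -2.5] w 0.0409
t 15.35 p [ 0.6215 -0.177   0.1531] yaw 180.87 q [-0.383  0.527  1.498 -0.003  1.132 -1.968] F [-0.5 -0.4 -3.4] w 0.0407
```

View pics/w16.png

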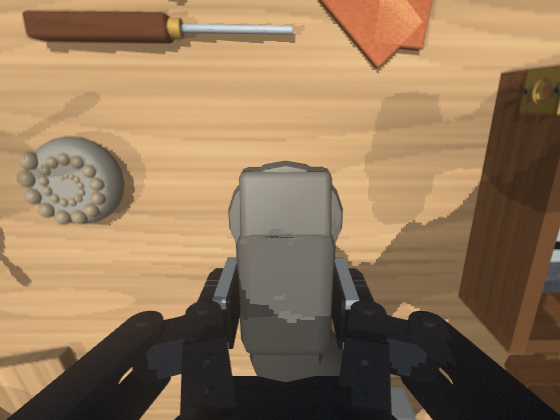

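Request:
move_arm(commands=[0.003,0.04,0,-0.8,0.03,0.003,0.08,0,-0.8,0.03,0.003,0.12,0,-0.8,0.03,0.003,0.16,0,-0.8,0.03,0.003,0.195,0,-0.8,0.03,0.003,0.215,0,-0.8,0.03,0.003,0.225,0,-0.8,0.03,0.003,0.225,0,-0.8,0.03,0.003,0.225,0,-0.8,0.03])

```text
t: 16.1
position: [0.6238, 0.0476, 0.1519]
tool_rot: [-0.008, -0.001, 1.0, 0.001]
force: [0.2, -0.5, -3.3]
width: 0.0409
```

```bash
python3 - <<'E'
from h import *
st();grab('wrist','w17');grab('side','d17');grab('scene','s17');st()
E
```

```text
t 16.1 p [0.6238 0.0476 0.1519] yaw 180.07 q [-0.035  0.503  1.547  0.002  1.109 -1.608] F [ 0.2 -0.5 -3.3] w 0.0409
t 16.25 p [0.6245 0.0463 0.1527] yaw 179.95 q [-0.038  0.502  1.546  0.003  1.109 -1.609] F [-0.5  0.4 -3.1] w 0.0409
```

View pics/w17.png

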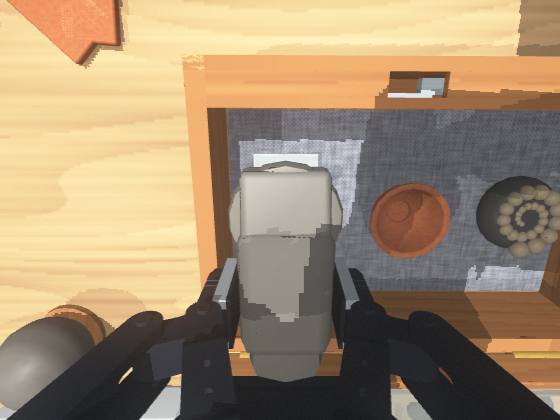

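View pics/d17.png

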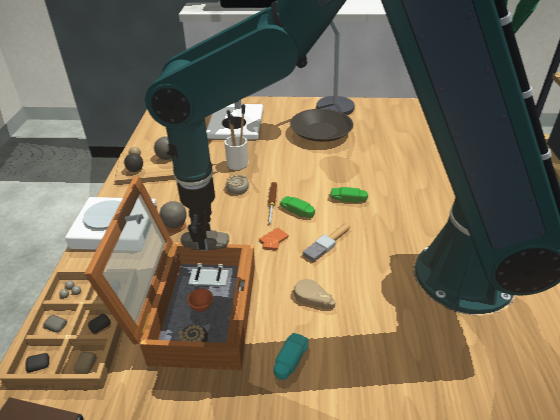

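View pics/s17.png

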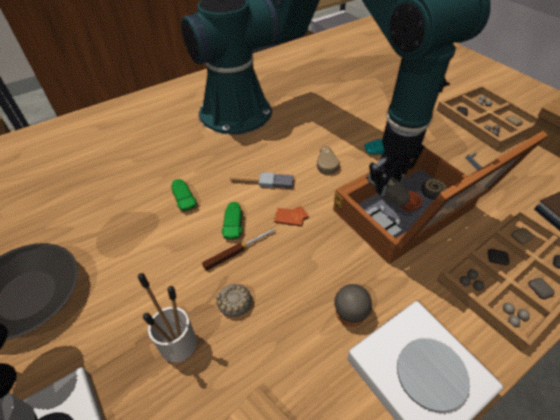

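```bash
python3 - <<'E'
from h import *
np.set_printoptions(precision=4,suppress=True)
w=load("w17.npz")
for p in [(254,153),(318,153)]: print(onz(w,*p,.018))
print("case walls inner at rim -y:",onz(w,206,108,.075),"front",onz(w,300,108,.075),"bowl",onz(w,410,221,.04))
E
```

```text
[0.5818 0.0238 0.018 ]
[0.5818 0.0736 0.018 ]
case walls inner at rim -y: [0.5473 0.0019 0.075 ] front [0.5473 0.0566 0.075 ] bowl [0.6301 0.143  0.04  ]
```

Request:
move_arm(commands=[0.0005,0.002,-0.02,0,0.03,0.0005,0.002,-0.04,0,0.03,0.0005,0.002,-0.06,0,0.03,0.0005,0.002,-0.075,0,0.03,0.0005,0.002,-0.084,0,0.03,0.0005,0.002,-0.09,0,0.03,0.0005,0.002,-0.092,0,0.03,0.0005,0.002,-0.092,0,0.03])

```text
t: 16.92
position: [0.6252, 0.0478, 0.0607]
tool_rot: [-0.008, 0.001, 1.0, 0.001]
force: [0.3, 0.8, -3.3]
width: 0.0409
```

```bash
python3 - <<'E'
from h import *
st();grab('wrist','w18');d=grab('side','d18');s=grab('scene','s18');st()
crop(d,140,200,270,320,5,'pics/d18c.png')
E
```

```text
t 16.92 p [0.6252 0.0478 0.0607] yaw 179.91 q [-0.035  0.617  1.611  0.003  0.929 -1.606] F [ 0.3  0.8 -3.3] w 0.0409
t 17.07 p [0.6258 0.0482 0.0617] yaw 179.95 q [-0.034  0.616  1.61   0.003  0.929 -1.606] F [-0.4 -0.4 -3.5] w 0.0409
```

View pics/d18c.png

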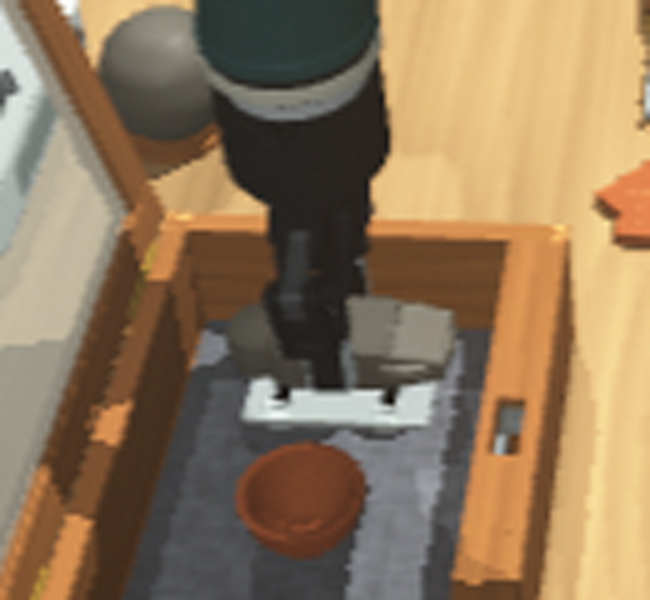

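View pics/w18.png

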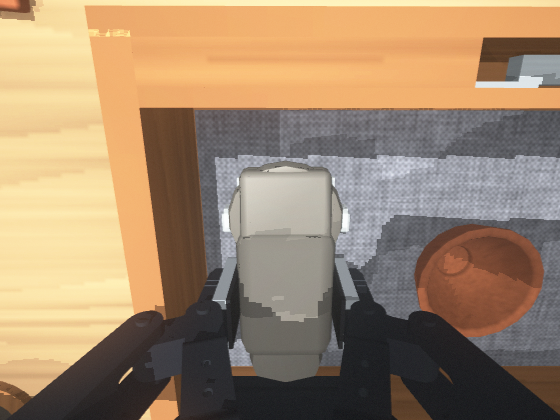

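Request:
move_arm(commands=[0,0,-0.0015,0,0.03,0,0,-0.003,0,0.03,0,0,-0.0045,0,0.03,0,0,-0.006,0,0.03,0,0,-0.006,0,0.03])

```text
t: 17.48
position: [0.6256, 0.0483, 0.0554]
tool_rot: [-0.007, 0.0, 1.0, 0.001]
force: [0.3, -0.3, -3.0]
width: 0.041
```

Request:
move_arm(commands=[0,0,-0.0005,0,0.03,0,0,-0.001,0,0.03,0,0,-0.0015,0,0.03,0,0,-0.002,0,0.03,0,0,-0.002,0,0.03])

```text
t: 17.9
position: [0.6255, 0.0483, 0.0547]
tool_rot: [-0.007, 0.0, 1.0, 0.001]
force: [-4.9, 0.4, 8.4]
width: 0.0407
```

Request:
move_arm(commands=[0,0,0,0,0.03,0,0,0,0,0.03,0,0,0,0,0.042,0,0,0,0,0.045,0,0,0,0,0.05,0,0,0,0,0.054,0,0,0,0,0.054])

```text
t: 18.48
position: [0.6256, 0.0483, 0.0547]
tool_rot: [-0.007, 0.0, 1.0, 0.001]
force: [0.9, -1.2, 0.4]
width: 0.0537
```

```bash
python3 - <<'E'
from h import *
st();grab('wrist','w19')
E
```

```text
t 18.48 p [0.6256 0.0483 0.0547] yaw 179.96 q [-0.034  0.625  1.614  0.003  0.916 -1.606] F [ 0.9 -1.2  0.4] w 0.0537
```

View pics/w19.png

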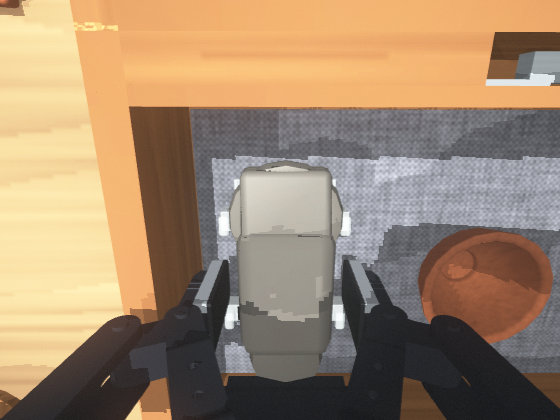

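Axe released between its posts (posts at (224,222),(346,222),(230,315),(340,315)). Raise straight up and clear away.

Request:
move_arm(commands=[0,0,0.005,0,0.054,0,0,0.015,0,0.054,0,0,0.035,0,0.054,0,0,0.07,0,0.054,0,0,0.11,0,0.054,0,-0.02,0.14,0,0.054,-0.03,-0.05,0.15,0,0.054,-0.06,-0.08,0.15,0,0.054,-0.09,-0.11,0.15,0,0.054,-0.1,-0.12,0.15,0,0.054])

```text
t: 19.37
position: [0.522, -0.0739, 0.206]
tool_rot: [-0.007, 0.001, 1.0, 0.001]
force: [-0.3, 1.0, -0.3]
width: 0.054
```

```bash
python3 - <<'E'
from h import *
st();d=grab('side','d20');s=grab('scene','s20');grab('wrist','w20');st()
crop(d,90,160,300,370,2.8,'pics/d20c.png')
E
```

```text
t 19.37 p [ 0.522  -0.0739  0.206 ] yaw 179.91 q [-0.27   0.312  1.714 -0.003  1.13  -1.838] F [-0.3  1.  -0.3] w 0.054
t 19.52 p [ 0.5251 -0.0725  0.2059] yaw 179.82 q [-2.670e-01  3.150e-01  1.710e+00 -1.000e-03  1.129e+00 -1.834e+00] F [0.5 0.6 0. ] w 0.0539
```

View pics/d20c.png

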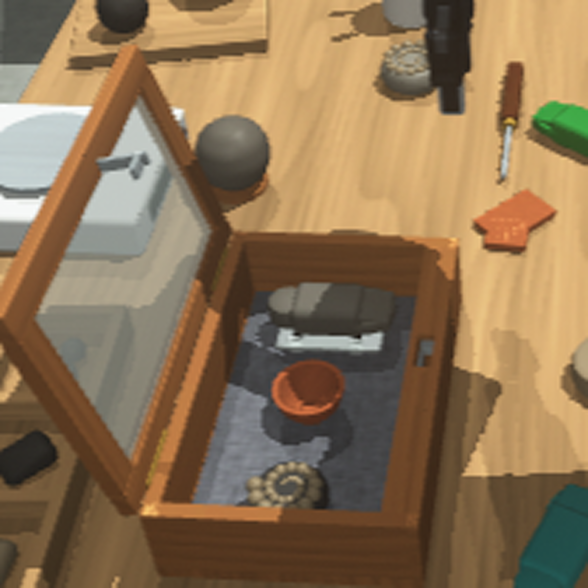

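View pics/s20.png

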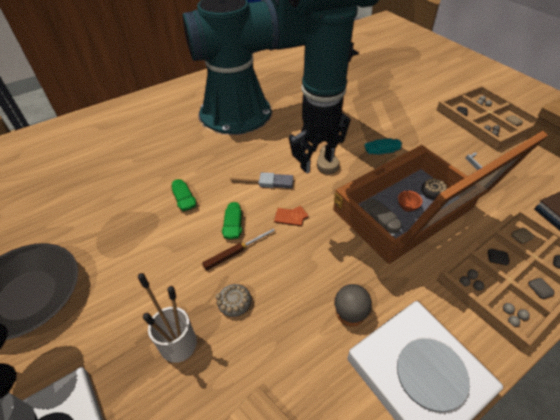

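```bash
python3 - <<'E'
from h import *
d=load("d20.npz");D=lambda x,y:(90+x/2.8-.4,160+y/2.8-.4)
a=onz(d,*D(267,305),.041);b=onz(d,*D(397,310),.039);print(a,b,(a+b)/2)
from station import sign_off
print(sign_off())
E
```

```text
[0.68083067 0.04591256 0.041     ] [0.56744848 0.04488485 0.039     ] [0.62413957 0.04539871 0.04      ]
the job is handed in; nothing more can be done
None
```

The job is done and handed in at about 19.5 s of the 72 s allowed; `sign_off` reported no verdict.

- **Catch and lid:** I picked up the key, turned it and pushed its shaft through the access hole. It met about 5 N of resistance and the lid sprang open.
- **Key:** I laid it flat on clear table near its original spot.
- **Axe head:** I gripped it across its middle, turned it to lie along the case, and lowered it until it touched the cradle at about 8 N. Then I let go and lifted the gripper clear.

**Last checks:**
- The last pictures show the lid standing open, the key flat on the table, and the axe head between the cradle's posts.
- By eye, the other finds and tools had not moved; I did not measure them.
- From the side picture, the axe centre is at about (0.624, 0.045), against my estimate of (0.625, 0.048) for the seat. Its long axis is within about 1° of the case's x axis.
- The gripper was clear of everything.

No check failed. The arm sometimes drifted 2–4 mm from the commanded pose just after a move. I corrected for that before inserting the key and before placing the axe head.

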